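# Put the spray cans home in the divider rack

### The arm

A 6-joint arm with a two-finger parallel gripper is mounted at the origin on the work surface. World frame = base frame: x ahead of the robot, y to its left, z up, the work surface at z = 0. Lengths are in mm, angles in rad, forces in N, time in s.
With the tool pointing down it reaches from about 400 to 825 mm from the base axis. Payload 7 kg.
Tool frame: the origin (TCP) lies between the finger pads; the fingertips stand 11 mm ahead of it and the grasp point (between the pads) lies 8 mm behind it (finger_overhang is the distance from the TCP to the fingertips, in mm); z points along the fingers, y is the direction in which the jaws open and shut (so a half turn about z gives the same grasp; the last joint's range is limited). The gripper opens to 85 mm and grips with 20 to 120 N. Pads are 22 mm wide; open, the fingers measure 114 mm over their backs; the gripper's body (76 mm by 85 mm) begins 54 mm behind the grasp point. The pads swing forward as they close: fully open they stand 13 mm farther back than shut.
Start: joints at [1.528, 0.359, 0.012, 0, -1.224, -0.288], TCP at [219.248, 638.377, 242.302] pointing down, gripper open.
Joint ranges: [-3.07, 3.07], [-1.43, 2.12], [-1.02, 1.25], [-3.03, 1.67], [-3.05, -0], [-3.03, 3.03]. Speed limits (rad/s): [2.39, 2.39, 3.01, 3.14, 3.14, 3.14].

### API

Orientations are given as a unit quaternion [x, y, z, w].
In Python, from bench import * gives the robot as it stands.
- The arm moves only by the shell command python3 -m creep 'ROWS' [FORCE]. ROWS is text: rows parted by semicolons, each of 7 numbers parted by spaces: the opening, from 0 (shut) to 1 (fully open), then the shift along the tool's x, y, z in m, then the turn, a rotation vector about the tool's x, y, z in degrees. A call has exactly 8 rows; each row shifts and turns the commanded pose from where the row before left it, along the tool's axes as they then stand; what a row does not reach is not made up. A row lasts 1/10 s, in which the tool goes at most 50 mm and 8.59 degrees, less where a joint would pass 70% of its speed; a pose out of reach is approached as far as the arm can. A call with a gripper value outside its range is refused whole. The fingers move at their own pace and stop on an object; FORCE is the grip in N (left out, the last holds). Time passes only in rows, so rows that do not move let the fingers close, or fill a call up. It gives the time, the measured TCP pose, the force and the opening at its end, in the units of the state.
- get_obs(): the state, without advancing time (a new reading comes with each control period).
- camera(name): name is "side" or "top"; returns a dict with "pixels" (384x512x3 uint8, red, green, blue), "intrinsics" (3x3 intrinsics, pixels), "xyz" and "orientation" of the camera in the world. Camera axes: x right, y down, z forward; pixel columns grow to the right and rows downward; lengths in mm; the calibration is good to about 2 mm. A picture is of the moment at which its call begins. There is no depth.
- hand_in(): hands the job in, once; it reports no verdict.
Trained networks look in a picture, given as the dict that the camera call returned (one of the last four; its "shot" number tells which), for a name from the list of things; names that differ only in an ending like _2 or _b are one class to them, and where a whole thing is asked for, a point or a joint stands for the part that bears it (a point fixed in the world has none). Each returns a list of dicts, best first, with "conf" (0 to 1); they miss things now and then, are a little off and sometimes report something else, mostly with a low value. They report only what shows in the picture. A call takes as long as a camera call.
- cut_out(target, picture): "pixels" (384x512 bool, what is visible of it) and "location" ([column, row] in pixels, amid what is visible of it).
- place_of(target, picture): "location" ([column, row] in pixels: a listed point, or the origin of a listed thing).
The state is a dict: "t": time; "q": joint angles; "qd": joint speeds; "tau": joint torques, N m; "tool_pos": TCP position; "orientation": TCP orientation; "ft_force": force on the tool from outside, world axes, zero at the start; "torque": the same for the moment, N m; "grip_width": finger opening in mm.
Only numpy, scipy, OpenCV 4.12 (cv2) and the standard library are available. Lean on these libraries where they do the work, as an engineer would, in place of code of your own. Each camera call takes 0.05 s, during which the arm holds its last target. There are 200 camera calls.

### The job

Tidy the spray cans: push the can left out on the bench into the empty place of the divider rack, and push home the can that stands forward in its place, so that all three cans stand upright against the rack's back plate. Push gently and low on the body so that a can slides without leaning; never lift or squeeze one, and leave the can that is already home and everything else on the bench where it is.

Things in the scene. Friction and masses are not known exactly. Their poses are not given: they have to be found in the camera images.
- rack: grey steel rack fixed to the bench, no floor: back plate 266 wide, 120 high; 4 dividers 14 wide, 45 high stand out 50 mm from it with round noses: 3 places, 70 mm clear, open in front and above. Origin: bench level, front face of the plate, mid-width; x into the plate (pushing home; about the robot's left), y along it (about towards the robot). Places centred at y = -84, 0, 84 mm; a can touching the plate: x = -28.5
- stray_can: upright spray can (white band, grey cap), one of three alike, 57 mm diameter, 240 tall, 0.3 to 0.55 kg, friction about 0.5 to 0.7: it tips if pushed above about 40 mm. Origin: centre of its underside, z up. this one starts on the open bench in front of the rack, its centre 255 to 310 mm from the plate
- proud_can: upright spray can (white band, grey cap), one of three alike, 57 mm diameter, 240 tall, 0.3 to 0.55 kg, friction about 0.5 to 0.7: it tips if pushed above about 40 mm. Origin: centre of its underside, z up. this one starts in one of the places of the rack but pulled forward, with a gap of 28 to 45 mm between it and the back plate
- home_can: upright spray can (white band, grey cap), one of three alike, 57 mm diameter, 240 tall, 0.3 to 0.55 kg, friction about 0.5 to 0.7: it tips if pushed above about 40 mm. Origin: centre of its underside, z up. this one already stands home in another place; the third place is empty
- tin: short round tin, 68 mm diameter, 85 mm tall, beside the end of the rack nearer the robot, not part of the job; origin: centre of its underside
- tape_roll: roll of tape lying flat, 100 mm diameter, 48 mm tall, behind the rack, not part of the job; origin: centre of its underside
- bearing: steel ball-bearing ring lying flat, 62 mm diameter, 18 mm tall, not part of the job; origin: centre of its underside
- carton: small closed carton, 120 x 85 x 55 mm, not part of the job; origin: centre of its underside
- screwdriver: screwdriver lying on the bench, 200 mm long along its x, not part of the job
- scanner: hand-held barcode scanner lying on its side, about 190 x 80 mm, 38 mm tall, not part of the job
- padlock: brass padlock standing on its body, 40 x 22 mm, 68 mm tall, beside the far end of the rack, not part of the job; origin: centre of its underside

How it is judged:
By the outcome, as a careful person would: the job done as asked, in the order asked, and still so for the second after the job is handed in, with the robot touching nothing.
It also fails if it takes over 70 s, if anything falls off the work surface, if the arm or the gripper's body presses on something with over 40 N, if the wrist force passes 120 N, or if a joint passes its speed limit or range.

## Working session

There is one attempt and no reset: what is moved stays moved. The work goes in short steps, Python scripts to look and compute and a shell command to move; the robot and the scene stay as the last step left them, time stands still between calls to the robot, and variables do not carry over. Pictures are saved under pics/ and viewed, about 8 in all and at most 12, crops included, and the job is handed in when it is done.

```bash
ls; mkdir -p pics
cat > h.py <<'E'
from bench import *
import numpy as np, cv2
from scipy.spatial.transform import Rotation as R
def ray(c,px):
    K=np.array(c["intrinsics"]); d=np.linalg.inv(K)@[px[0],px[1],1]
    return np.array(c["xyz"]),R.from_quat(c["orientation"]).as_matrix()@d
def at_z(c,px,z):
    o,d=ray(c,px); return o+d*(z-o[2])/d[2]
def proj(c,p):
    q=R.from_quat(c["orientation"]).as_matrix().T@(np.array(p)-c["xyz"]); u=np.array(c["intrinsics"])@q; return u[:2]/u[2]
def save(c,n): cv2.imwrite("pics/"+n,cv2.cvtColor(c["pixels"],cv2.COLOR_RGB2BGR))
E
python3 - <<'E'
from h import *
np.set_printoptions(precision=1,suppress=True)
o=get_obs(); print(o["t"],o["tool_pos"],o["orientation"],o["grip_width"],o["ft_force"])
print(R.from_quat(o["orientation"]).as_matrix())
for n in ("top","side"):
    c=camera(n); save(c,n+"0.png"); print(n,c["xyz"],np.array(c["orientation"]))
    for t in ("rack","stray_can","tin","padlock","bearing","carton","screwdriver","scanner","tape_roll"):
        for r in place_of(t,c)[:4]: print(t,round(r["conf"],2),np.array(r["location"]),at_z(c,r["location"],0))
E
```

```text
pics
0.0 [219.1 637.9 241.4] [ 1.  -0.2 -0.   0. ] 85.63658828212135 [ 0.5 -0.8  0.4]
[[ 0.9 -0.3 -0. ]
 [-0.3 -0.9 -0. ]
 [ 0.   0.  -1. ]]
top [ 301.2  -24.  1143.2] [ 0.7 -0.7  0.1 -0.1]
rack 0.88 [153.5 194.8] [560.  264.9   0. ]
stray_can 0.66 [250.8 216.2] [506.8   2.5   0. ]
tin 0.79 [166.8 266.6] [370.3 216.5   0. ]
tin 0.4 [ 92.3 242.7] [428.4 415.2   0. ]
padlock 0.47 [162.  136.2] [726.8 253.6   0. ]
bearing 0.63 [365.2 178.5] [ 616.6 -305.4    0. ]
carton 0.97 [ 93.6 240.6] [434.  412.4   0. ]
screwdriver 0.89 [363.4 259.6] [ 397.9 -293.1    0. ]
scanner 0.73 [416.4 224.9] [ 491.9 -436.7    0. ]
tape_roll 0.78 [103.9 161.7] [649.9 406.8   0. ]
tape_roll 0.24 [179.8 168.5] [634.8 198.8   0. ]
side [434.5 828.7 798.5] [-0.1  0.9 -0.4  0. ]
rack 0.75 [238.2 278.6] [552.9 275.1   0. ]
stray_can 0.78 [267.2 207.8] [507.3  15.2   0. ]
stray_can 0.18 [211.9 248.8] [638.2 189.6   0. ]
bearing 0.51 [248.1 144.2] [ 610.6 -305.     0. ]
carton 0.66 [277.9 339.5] [441.4 421.    0. ]
screwdriver 0.53 [300.6 151.2] [ 419.5 -284.6    0. ]
screwdriver 0.3 [278.9 333.6] [440.3 407.2   0. ]
scanner 0.79 [286.1 125.9] [ 481.8 -444.7    0. ]
tape_roll 0.66 [183.8 322.7] [656.  407.8   0. ]
tape_roll 0.2 [211.6 249.4] [638.6 191.7   0. ]
```

Run:
```python
import cv2
t=cv2.imread("pics/top0.png")[100:300,60:300]; cv2.imwrite("pics/t0.png",cv2.resize(t,None,fx=3,fy=3,interpolation=cv2.INTER_CUBIC)[:600])
s=cv2.imread("pics/side0.png")[120:370,130:400]; cv2.imwrite("pics/s0.png",cv2.resize(s,None,fx=2.4,fy=2.4,interpolation=cv2.INTER_CUBIC))
```

```text
(no output)
```

View pics/t0.png

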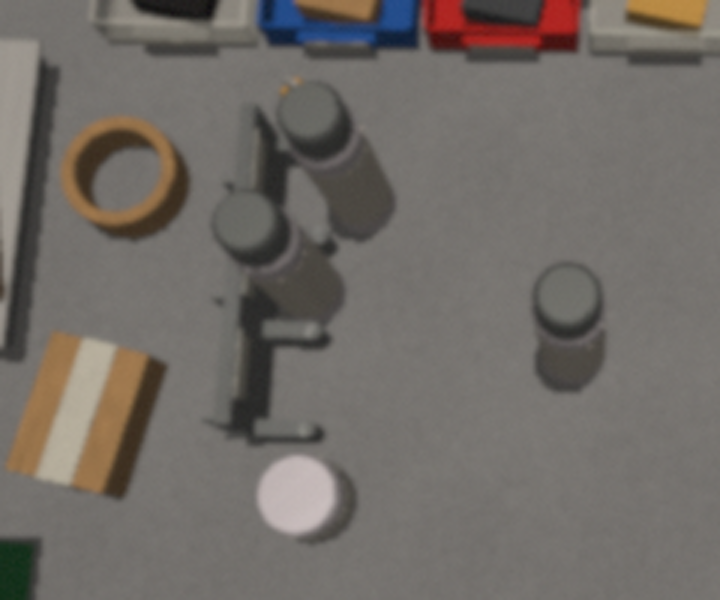

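View pics/s0.png

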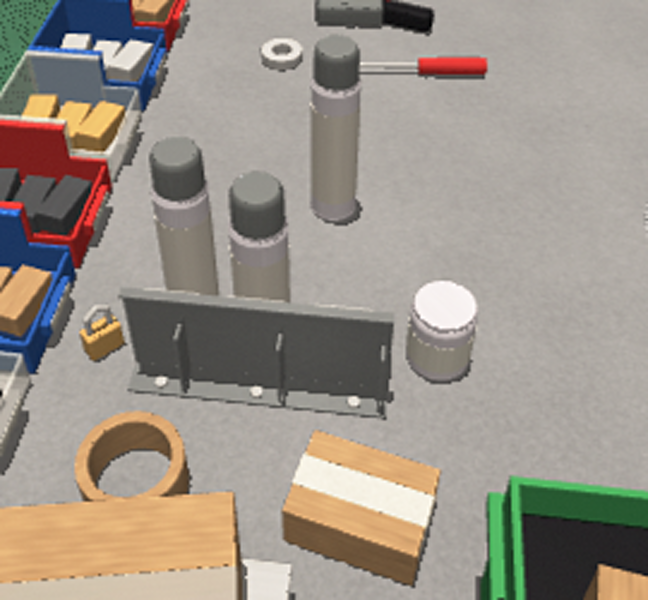

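The near place (towards the robot) is empty. The proud can is in the far place (cap at crop 312,112 in the top view) and the home can is in the middle (cap at 250,225). The stray is at about (568,298), and the noses are near (333,238), (328,331) and (322,430). Next I'll fit the rack pose and the cans.

```bash
cat >> h.py <<'E'
from scipy.optimize import minimize, least_squares
def canmask(c,x,y,h=240,r=28.5):
    a=np.linspace(0,2*np.pi,40); P=[(x+s*np.cos(t),y+s*np.sin(t),z) for t in a for z,s in((0,r),(h-8,r*.97),(h,r*.8))]
    m=np.zeros((384*4,512*4),np.uint8)
    cv2.fillConvexPoly(m,cv2.convexHull(np.array([proj(c,p) for p in P],np.float32)*4).round().astype(np.int32),1)
    return cv2.resize(m.astype(np.float32),(512,384),interpolation=cv2.INTER_AREA)
def fitcan(c,mask,g,h=240,r=28.5):
    M=mask.astype(np.float32)
    f=lambda v:np.abs(canmask(c,v[0],v[1],h,r)-M).sum()/M.sum()
    s=minimize(f,g,method="Nelder-Mead",options=dict(initial_simplex=[[g[0],g[1]],[g[0]+15,g[1]],[g[0],g[1]+15]],xatol=.3,fatol=1e-4)); return s.x,s.fun
E
python3 - <<'E'
from h import *
np.set_printoptions(precision=1,suppress=True)
T=camera("top");S=camera("side")
for n,c in(("top",T),("side",S)):
    for r in cut_out("stray_can",c)[:5]:
        g=at_z(c,r["location"],120)[:2]
        print(n,round(r["conf"],2),np.array(r["location"]),r["pixels"].sum(),*fitcan(c,r["pixels"],g))
    for r in cut_out("tin",c)[:1]: print("tin",n,*fitcan(c,r["pixels"],at_z(c,r["location"],50)[:2],85,34))
tp=lambda u,v:(u/3+60-.33,v/3+100-.33); sp=lambda u,v:(u/2.4+130-.3,v/2.4+120-.3)
obs=[(T,tp(333,238),(-50,-42,43)),(T,tp(328,331),(-50,42,43)),(T,tp(322,430),(-50,126,43)),
     (S,sp(122,290),(2,-133,120)),(S,sp(394,315),(2,133,120))]
def W(v,p):
    c,s=np.cos(v[2]),np.sin(v[2]); return np.array([v[0]+c*p[0]-s*p[1],v[1]+s*p[0]+c*p[1],p[2]])
f=lambda v:np.concatenate([proj(c,W(v,p))-np.array(u) for c,u,p in obs])
for sel in (obs,obs[:3],obs[3:]):
    s=least_squares(lambda v:np.concatenate([proj(c,W(v,p))-np.array(u) for c,u,p in sel]),[560,265,np.pi/2])
    v=s.x; print("rack",v[:2],np.degrees(v[2]),s.fun)
    for y in(-84,0,84): print(y,W(v,(-28.5,y,0)))
E
```

```text
top 0.73 [253.  205.4] 826 [500.    1.4] 0.08262711763381958
tin top [370. 221.] 0.09084507077932358
side 0.79 [269. 172.] 1448 [504.5   0. ] 0.07592368870973587
side 0.53 [237.8 218.3] 1199 [562.7 194.1] 0.6092056035995483
side 0.4 [238.2 265.9] 4813 [467.4 370.8] 0.9449278116226196
tin side [370.3 216.8] 0.030253984034061432
rack [552.9 263.9] 90.53267356997243 [-0.6 -0.8 -0.8 -0.1 -0.7 -0.4  0.2 -1.1  1.  -1.4]
-84 [637.1 236.2   0. ]
0 [553.1 235.4   0. ]
84 [469.1 234.6   0. ]
rack [551.8 262. ] 90.568524426981 [ 0.  -0.4 -0.1  0.3  0.   0.1]
-84 [636.1 234.3   0. ]
0 [552.1 233.5   0. ]
84 [468.1 232.7   0. ]
rack [553.8 267.4] 90.22065354715349 [-0.5 -0.2  0.5  0. ]
-84 [637.9 239.3   0. ]
0 [553.9 238.9   0. ]
84 [469.9 238.6   0. ]
```

```bash
python3 -m creep '0.35 0 0 -0.03 0 0 8.5;0.35 0 0 -0.03 0 0 8.5;0.35 0 0 -0.02 0 0 8.5;0.35 0 0 0 0 0 8.5;0.35 0 0 0 0 0 8.5;0.35 0 0 0 0 0 8.5;0.35 0 0 0 0 0 8.5;0.35 0 0 0 0 0 8.5' 20
cat > st.py <<'E'
from h import *
np.set_printoptions(precision=2,suppress=True)
o=get_obs(); M=R.from_quat(o["orientation"]).as_matrix()
print(o["t"],o["tool_pos"],"w",o["grip_width"],"F",o["ft_force"],"q",np.array(o["q"])); print("x",M[:,0],"y",M[:,1],"z",M[:,2],"yaw",np.degrees(np.arctan2(M[1,0],M[0,0])),"tilt",np.degrees(np.arccos(-M[2,2])))
E
python3 st.py
```

```text
t: 2.1
tool_pos: [219.2, 638.4, 322.3]
orientation: [0.724, -0.69, -0.0, 0.0]
ft_force: [-0.2, 0.5, 0.3]
grip_width: 29.9
2.1 [219.23 638.36 322.33] w 29.877524136055843 F [-0.23  0.46  0.34] q [ 1.53  0.32  0.14 -0.   -1.39 -1.48]
x [ 0.05 -1.   -0.  ] y [-1.   -0.05  0.  ] z [-0.  0. -1.] yaw -87.30433212792838 tilt 0.0029935366566272055
```

```bash
python3 -m creep '0.35 0.045 -0.0175 0 0 0 2.2;0.35 0.045 -0.0175 0 0 0 0;0.35 0.045 -0.0175 0 0 0 0;0.35 0.045 -0.0175 0 0 0 0;0.35 0.045 -0.0175 0 0 0 0;0.35 0.045 -0.0175 0 0 0 0;0.35 0.045 -0.0175 0 0 0 0;0.35 0.045 -0.0175 0 0 0 0' && python3 -m creep '0.35 0.045 -0.0175 0 0 0 0;0.35 0.045 -0.0175 0 0 0 0;0.35 0.045 -0.0175 0 0 0 0;0.35 0.045 -0.0175 0 0 0 0;0.35 0.045 -0.0175 0 0 0 0;0.35 0.045 -0.0175 0 0 0 0;0.35 0.045 -0.0175 0 0 0 0;0.35 0.045 -0.0175 0 0 0 0'; python3 st.py
```

```text
t: 2.9
tool_pos: [366.5, 279.3, 322.7]
orientation: [0.713, -0.702, -0.0, -0.001]
ft_force: [1.3, 1.2, -0.0]
grip_width: 29.8
t: 3.7
tool_pos: [511.9, -78.8, 322.7]
orientation: [0.712, -0.702, 0.0, -0.0]
ft_force: [0.9, 1.3, 0.1]
grip_width: 29.8
3.7 [511.92 -78.8  322.74] w 29.759860726729933 F [0.87 1.29 0.07] q [ 0.23  0.05 -0.2   0.   -1.32 -0.21]
x [ 0.01 -1.   -0.  ] y [-1.   -0.01 -0.  ] z [ 0.  0. -1.] yaw -89.15203075713994 tilt 0.06157975012926277
```

```bash
python3 -m creep '0.35 0 0.009 0 0 0 0.3;0.35 0 0 0 0 -7.6 0;0.35 0 0 0 0 -7.6 0;0.35 0 0 0 0 -7.6 0;0.35 0 0 0 0 -7.6 0;0.35 0 0 0 0 -7.6 0;0.35 0 0 0 0 0 0;0.35 0 0 0 0 0 0'; python3 st.py
```

```text
t: 4.5
tool_pos: [502.6, -78.0, 321.6]
orientation: [0.671, -0.667, -0.231, -0.228]
ft_force: [1.4, 0.9, -0.2]
grip_width: 29.9
4.5 [502.63 -78.03 321.59] w 29.93636873697657 F [ 1.4   0.9  -0.21] q [-0.27  0.21  0.06 -0.63 -1.62  0.31]
x [ 0.   -0.79 -0.61] y [-1.   -0.01  0.  ] z [-0.01  0.61 -0.79] yaw -89.67172148849978 tilt 37.92476237378989
```

```bash
python3 -m creep '0.35 0.0255 0 0.0326 0 0 0;0.35 0.0255 0 0.0326 0 0 0;0.35 0.0255 0 0.0326 0 0 0;0.35 0.0255 0 0.0326 0 0 0;0.35 0.0255 0 0.0326 0 0 0;0.35 0.0255 0 0.0326 0 0 0;0.35 0.02 0 0.0256 0 0 0;0.35 0 0 0 0 0 0'; python3 st.py
python3 - <<'E'
from h import *
T=camera("top");S=camera("side")
for n,c in(("top",T),("side",S)):
    for r in cut_out("stray_can",c)[:1]: print(n,r["conf"],r["pixels"].sum(),*fitcan(c,r["pixels"],(503,1)))
t=T["pixels"][100:300,60:300];s=S["pixels"][100:300,180:380]
im=np.hstack([cv2.resize(t,None,fx=1.9,fy=1.9,interpolation=2),cv2.resize(s,None,fx=1.9,fy=1.9,interpolation=2)][:2]); print(im.shape)
cv2.imwrite("pics/a1.png",im[:,:800,::-1])
E
```

```text
t: 5.3
tool_pos: [500.5, -75.0, 38.5]
orientation: [0.672, -0.665, -0.234, -0.227]
ft_force: [0.5, 0.7, 0.1]
grip_width: 29.9
5.3 [500.49 -74.96  38.51] w 29.851451863016855 F [0.51 0.68 0.12] q [-0.28  0.52 -0.2  -0.69 -1.18  0.67]
x [ 0.01 -0.79 -0.62] y [-1.   -0.01  0.01] z [-0.01  0.62 -0.79] yaw -89.58024516239031 tilt 38.0247527055256
top 0.95 822 [499.99756074   1.46817115] 0.09420620650053024
side 0.57 1387 [503.48604578   3.53307417] 0.09809841215610504
(380, 836, 3)
```

View pics/a1.png

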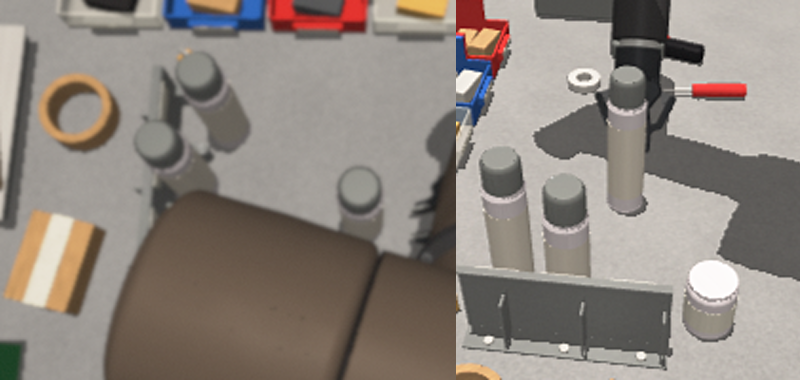

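```bash
python3 -m creep '0.35 0.0062 -0.001 0.0079 0 0 0;0.35 -0.0039 0 0.0031 0 0 0;0.35 -0.0039 0 0.0031 0 0 0;0.35 -0.0039 0 0.0031 0 0 0;0.35 -0.0039 0 0.0031 0 0 0;0.35 -0.0039 0 0.0031 0 0 0;0.35 -0.0039 0 0.0031 0 0 0;0.35 -0.0039 0 0.0031 0 0 0'; python3 -m creep '0.35 -0.0039 0 0.0031 0 0 0;0.35 -0.0039 0 0.0031 0 0 0;0.35 -0.0039 0 0.0031 0 0 0;0.35 -0.0039 0 0.0031 0 0 0;0.35 -0.0039 0 0.0031 0 0 0;0.35 -0.0039 0 0.0031 0 0 0;0.35 0 0 0 0 0 0;0.35 0 0 0 0 0 0'; python3 st.py;  python3 - <<'E'
from h import *
T=camera("top");S=camera("side")
for n,c in(("top",T),("side",S)):
    for r in cut_out("stray_can",c)[:1]: print(n,r["conf"],r["pixels"].sum(),*fitcan(c,r["pixels"],(503,1)))
s=S["pixels"][100:300,180:380]
cv2.imwrite("pics/a2.png",cv2.resize(s,None,fx=3,fy=3,interpolation=2)[:,:,::-1])
E
```

```text
t: 6.3
tool_pos: [503.2, -41.6, 31.2]
orientation: [0.672, -0.665, -0.231, -0.229]
ft_force: [-0.3, -0.4, -0.4]
grip_width: 29.8
t: 7.1
tool_pos: [502.8, -11.8, 30.9]
orientation: [0.672, -0.665, -0.232, -0.229]
ft_force: [-0.8, -0.3, -0.7]
grip_width: 29.9
7.1 [502.81 -11.8   30.95] w 29.903718997140473 F [-0.78 -0.31 -0.72] q [-0.18  0.5  -0.25 -0.74 -1.1   0.63]
x [ 0.01 -0.79 -0.62] y [-1.   -0.01  0.  ] z [-0.01  0.62 -0.79] yaw -89.44361911456768 tilt 38.025010828600344
top 0.85 797 [496.89372051  23.18331695] 0.1225690096616745
side 0.65 1444 [502.56420898  26.9552002 ] 0.08898892253637314
```

View pics/a2.png

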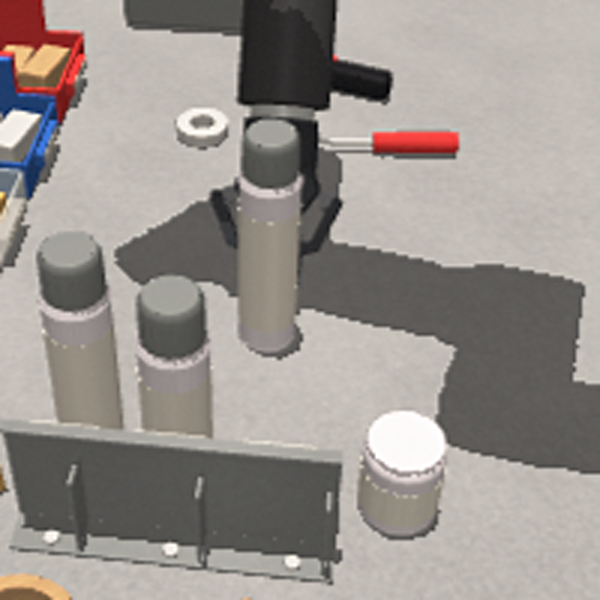

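```bash
python3 -m creep '0.35 -0.004 0.001 0.0031 0 0 0;0.35 -0.0063 0.002 0.0049 0 0 0;0.35 -0.0063 0.002 0.0049 0 0 0;0.35 -0.0063 0.002 0.0049 0 0 0;0.35 -0.0063 0.002 0.0049 0 0 0;0.35 -0.0063 0.002 0.0049 0 0 0;0.35 -0.0063 0.002 0.0049 0 0 0;0.35 -0.004 0.001 0.0031 0 0 0'; python3 st.py;  python3 - <<'E'
from h import *
T=camera("top");S=camera("side")
for n,c in(("top",T),("side",S)):
    for r in cut_out("stray_can",c)[:3]: print(n,r["conf"],r["pixels"].sum(),r["location"],*fitcan(c,r["pixels"],(490,80)))
E
```

```text
t: 8.1
tool_pos: [488.1, 46.5, 31.1]
orientation: [0.672, -0.665, -0.231, -0.229]
ft_force: [0.3, -0.8, -1.3]
grip_width: 29.9
8.1 [488.08  46.55  31.12] w 29.89266359026883 F [ 0.31 -0.85 -1.26] q [-0.08  0.46 -0.31 -0.79 -1.04  0.6 ]
x [ 0.01 -0.79 -0.62] y [-1.   -0.01  0.  ] z [-0.01  0.62 -0.79] yaw -89.4309462172727 tilt 38.00714332255857
top 0.96 651 [211.7, 208.8] [483.89984131  80.91690063] 0.42252305150032043
top 0.29 959 [96.0, 153.0] [324.37093258 -29.83720303] 1.6167231798171997
side 0.66 1590 [273.7, 192.1] [486.84698105  86.68457985] 0.06819968670606613
```

```bash
python3 -m creep '0.35 -0.005 0.002 0.0039 0 0 0;0.35 -0.0066 0.0023 0.0051 0 0 0;0.35 -0.0066 0.0023 0.0051 0 0 0;0.35 -0.0066 0.0023 0.0051 0 0 0;0.35 -0.0066 0.0023 0.0051 0 0 0;0.35 -0.0066 0.0023 0.0051 0 0 0;0.35 -0.0066 0.002 0.0051 0 0 0;0.35 -0.005 0.001 0.0039 0 0 0'; python3 st.py;  python3 - <<'E'
from h import *
T=camera("top");S=camera("side")
for n,c in(("top",T),("side",S)):
    for r in cut_out("stray_can",c)[:3]: print(n,r["conf"],r["pixels"].sum(),r["location"],*fitcan(c,r["pixels"],(473,150)))
s=np.hstack([T["pixels"][130:280,90:290],S["pixels"][160:310,170:370]])
cv2.imwrite("pics/a3.png",cv2.resize(s,None,fx=2,fy=2,interpolation=2)[:,:,::-1])
E
```

```text
t: 9.1
tool_pos: [470.9, 109.1, 31.4]
orientation: [0.672, -0.665, -0.231, -0.229]
ft_force: [-0.1, -1.0, -1.0]
grip_width: 29.9
9.1 [470.94 109.11  31.36] w 29.874318454526268 F [-0.05 -0.97 -1.02] q [ 0.03  0.42 -0.37 -0.85 -0.97  0.55]
x [ 0.01 -0.79 -0.62] y [-1.   -0.01  0.  ] z [-0.01  0.62 -0.79] yaw -89.43678856260692 tilt 38.00680617803701
top 0.89 447 [178.3, 211.6] [465.62758195 144.524028  ] 1.2150447368621826
side 0.66 1663 [279.9, 210.3] [469.73706055 148.01330566] 0.08377179503440857
side 0.57 1000 [310.4, 257.4] [ 2831.25195312 -2683.9453125 ] 1.0
```

View pics/a3.png

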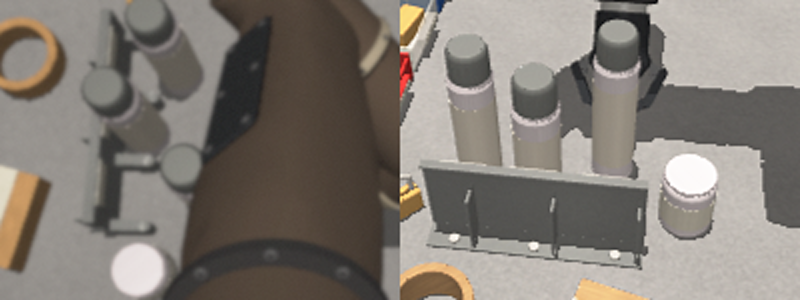

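```bash
python3 -m creep '0.35 -0.005 0 0.0039 0 0 0;0.35 -0.0063 0 0.0049 0 0 0;0.35 -0.0063 0 0.0049 0 0 0;0.35 -0.0063 0 0.0049 0 0 0;0.35 -0.0063 0 0.0049 0 0 0;0.35 -0.0063 0 0.0049 0 0 0;0.35 -0.0063 0 0.0049 0 0 0;0.35 -0.004 0 0.0031 0 0 0'; python3 st.py;  python3 - <<'E'
from h import *
T=camera("top");S=camera("side")
for r in cut_out("stray_can",S)[:4]: print(r["conf"],r["pixels"].sum(),r["location"],*fitcan(S,r["pixels"],at_z(S,r["location"],160)[:2]))
s=np.hstack([T["pixels"][130:280,90:290],S["pixels"][160:310,170:370]])
cv2.imwrite("pics/a4.png",cv2.resize(s,None,fx=2,fy=2,interpolation=2)[:,:,::-1])
E
```

```text
t: 10.1
tool_pos: [470.6, 168.4, 31.5]
orientation: [0.672, -0.665, -0.231, -0.229]
ft_force: [-0.5, -1.6, -1.3]
grip_width: 29.7
10.1 [470.62 168.4   31.48] w 29.73172329477906 F [-0.46 -1.56 -1.35] q [ 0.14  0.41 -0.38 -0.89 -0.91  0.48]
x [ 0.01 -0.79 -0.62] y [-1.   -0.01  0.  ] z [-0.01  0.62 -0.79] yaw -89.42594941903303 tilt 38.00620437594045
0.7 1371 [275.9, 216.5] [471.22340808 182.77213227] 0.3823395371437073
0.6 1479 [205.0, 208.2] [640.52513447 189.84986502] 0.2869337499141693
0.58 1043 [185.9, 306.2] [610.95409406 447.14990675] 2.087068557739258
```

View pics/a4.png

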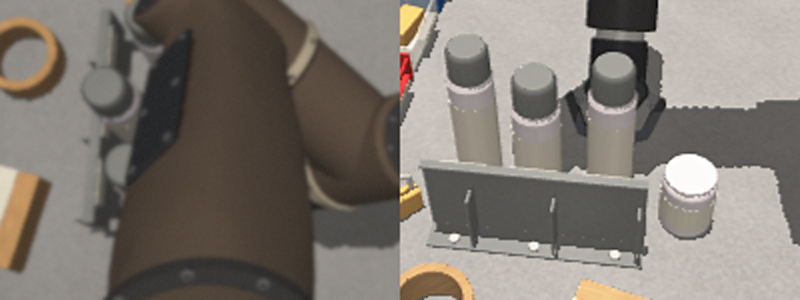

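```bash
python3 -m creep '0.35 -0.0032 0 0.0025 0 0 0;0.35 -0.0032 0 0.0025 0 0 0;0.35 -0.0032 0 0.0025 0 0 0;0.35 -0.0032 0 0.0025 0 0 0;0.35 -0.0032 0 0.0025 0 0 0;0.35 -0.0016 0 0.0012 0 0 0;0.35 -0.0008 0 0.0006 0 0 0;0.35 0 0 0 0 0 0'; python3 -m creep '0.35 -0.0004 0 0.0003 0 0 0;0.35 -0.0004 0 0.0003 0 0 0;0.35 -0.0004 0 0.0003 0 0 0;0.35 -0.0004 0 0.0003 0 0 0;0.35 -0.0004 0 0.0003 0 0 0;0.35 -0.0004 0 0.0003 0 0 0;0.35 -0.0004 0 0.0003 0 0 0;0.35 -0.0004 0 0.0003 0 0 0'
```

```text
t: 11.05
tool_pos: [470.4, 191.0, 31.5]
orientation: [0.672, -0.665, -0.231, -0.229]
ft_force: [0.8, -0.7, -0.2]
grip_width: 29.8
t: 11.85
tool_pos: [470.4, 194.9, 31.6]
orientation: [0.672, -0.665, -0.231, -0.229]
ft_force: [0.1, -1.7, -0.2]
grip_width: 29.8
```

```bash
python3 -m creep '0.35 -0.0004 0 0.0003 0 0 0;0.35 -0.0004 0 0.0003 0 0 0;0.35 -0.0004 0 0.0003 0 0 0;0.35 -0.0004 0 0.0003 0 0 0;0.35 -0.0004 0 0.0003 0 0 0;0.35 -0.0004 0 0.0003 0 0 0;0.35 0 0 0 0 0 0;0.35 0 0 0 0 0 0';python3 - <<'E'
from h import *
S=camera("side")
s=np.hstack([S["pixels"][160:310,190:310]])
cv2.imwrite("pics/a5.png",cv2.resize(s,None,fx=4,fy=4,interpolation=2)[:,:,::-1])
E
```

```text
t: 12.65
tool_pos: [470.4, 197.9, 31.7]
orientation: [0.672, -0.665, -0.231, -0.229]
ft_force: [0.7, -0.7, -1.1]
grip_width: 29.8
```

View pics/a5.png

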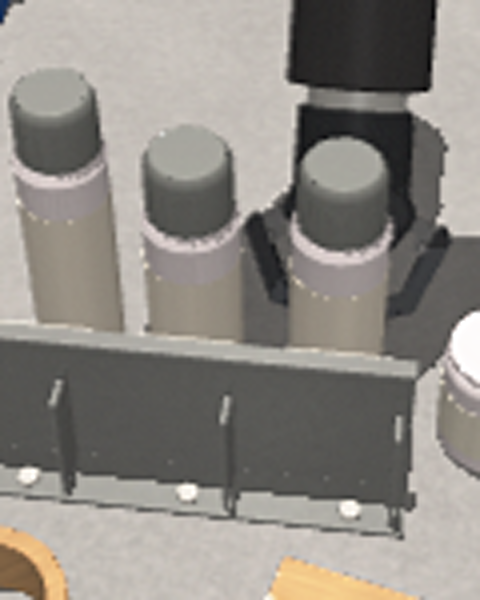

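```bash
python3 -m creep '0.35 -0.0004 0 0.0003 0 0 0;0.35 0 0 0 0 0 0;0.35 -0.0004 0 0.0003 0 0 0;0.35 0 0 0 0 0 0;0.35 -0.0004 0 0.0003 0 0 0;0.35 0 0 0 0 0 0;0.35 -0.0004 0 0.0003 0 0 0;0.35 0 0 0 0 0 0'
```

```text
t: 13.5
tool_pos: [470.4, 199.9, 31.7]
orientation: [0.672, -0.665, -0.231, -0.229]
ft_force: [0.5, -0.9, -1.0]
grip_width: 29.8
```

```bash
python3 -m creep '0.35 -0.0004 0 0.0003 0 0 0;0.35 0 0 0 0 0 0;0.35 -0.0004 0 0.0003 0 0 0;0.35 0 0 0 0 0 0;0.35 -0.0004 0 0.0003 0 0 0;0.35 0 0 0 0 0 0;0.35 -0.0004 0 0.0003 0 0 0;0.35 -0.0002 0 0.00015 0 0 0'; python3 st.py
python3 - <<'E'
from h import *
S=camera("side")
M=None
for r in cut_out("home_can",S)[:5]: print(round(r["conf"],2),r["location"],r["pixels"].sum())
# compare cap tops: template of home cap matched at stray place, subpixel
g=cv2.cvtColor(S["pixels"],cv2.COLOR_RGB2GRAY)
# home cap centre ~ (190+187/4, 160+165/4)
def grab(u,v): return cv2.getRectSubPix(g,(30,36),(u,v)).astype(np.float32)
t=grab(236.5,202.5); big=cv2.getRectSubPix(g,(50,56),(275.5,206.5)).astype(np.float32)
m=cv2.matchTemplate(cv2.resize(big,None,fx=8,fy=8,interpolation=2),cv2.resize(t,None,fx=8,fy=8,interpolation=2),cv2.TM_CCOEFF_NORMED)
_,s,_,l=cv2.minMaxLoc(m); d=(np.array(l)/8-10)+[39,4]; print("score",s,"shift px",d)
p0=proj(S,(553.1,235.4,230)); 
for dy in(0,-4,-8): print(dy,proj(S,(469.1,234.6+dy,230))-p0)
E
```

```text
t: 14.3
tool_pos: [470.4, 202.1, 31.7]
orientation: [0.672, -0.665, -0.231, -0.229]
ft_force: [0.4, -1.3, -0.9]
grip_width: 30.0
14.3 [470.4  202.06  31.71] w 30.045691260893275 F [ 0.36 -1.27 -0.94] q [ 0.21  0.4  -0.38 -0.91 -0.87  0.44]
x [ 0.01 -0.79 -0.62] y [-1.   -0.01  0.  ] z [-0.01  0.62 -0.79] yaw -89.4551449412146 tilt 37.996556198713996
0.89 [237.0, 215.2] 1218
score 0.18092963099479675 shift px [29. 11.]
0 [38.58858825  2.99745203]
-4 [38.7500791   1.72566217]
-8 [38.91041288  0.46298463]
```

```bash
python3 -m creep '0.35 -0.0004 0 0.0003 0 0 0;0.35 0 0 0 0 0 0;0.35 -0.0004 0 0.0003 0 0 0;0.35 0 0 0 0 0 0;0.35 -0.0004 0 0.0003 0 0 0;0.35 0 0 0 0 0 0;0.35 -0.0004 0 0.0003 0 0 0;0.35 -0.0002 0 0.00015 0 0 0'
python3 - <<'E'
from h import *
S=camera("side")
s=S["pixels"][160:310,190:310]
cv2.imwrite("pics/a6.png",cv2.resize(s,None,fx=4,fy=4,interpolation=2)[:,:,::-1])
E
```

```text
t: 15.2
tool_pos: [470.4, 202.9, 31.5]
orientation: [0.672, -0.665, -0.23, -0.229]
ft_force: [-0.2, -10.1, 1.7]
grip_width: 29.8
```

View pics/a6.png

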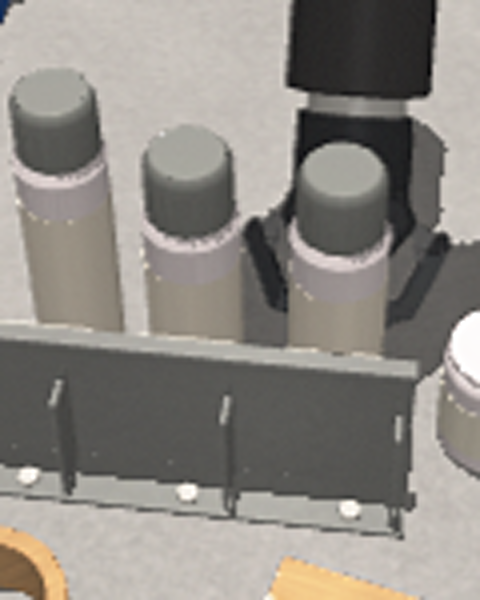

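```bash
python3 -m creep '0.35 0.0016 0 -0.0012 0 0 0;0.35 0.0063 0 -0.0049 0 0 0;0.35 0.011 0 -0.0086 0 0 0;0.35 0.0118 0 -0.0092 0 0 0;0.35 0.0118 0 -0.0092 0 0 0;0.35 0.0118 0 -0.0092 0 0 0;0.35 0.0118 0 -0.0092 0 0 0;0.35 0.0063 0 -0.0049 0 0 0'; python3 -m creep '0.35 0 -0.01 0 0 0 0;0.35 0 -0.024 0 0 0 0;0.35 0 -0.024 0 0 0 0;0.35 0 -0.024 0 0 0 0;0.35 0 -0.024 0 0 0 0;0.35 0 -0.024 0 0 0 0;0.35 0 -0.024 0 0 0 0;0.35 0 -0.014 0 0 0 0'; python3 st.py
python3 - <<'E'
from h import *
T=camera("top");S=camera("side")
for n,c in(("top",T),("side",S)):
    for r in cut_out("proud_can",c)[:4]: print(n,r["conf"],r["pixels"].sum(),r["location"],*fitcan(c,r["pixels"],at_z(c,r["location"],150)[:2]))
s=np.hstack([T["pixels"][120:270,80:280],S["pixels"][160:310,170:370]])
cv2.imwrite("pics/a7.png",cv2.resize(s,None,fx=2,fy=2,interpolation=2)[:,:,::-1])
E
```

```text
t: 16.05
tool_pos: [471.4, 110.8, 31.6]
orientation: [0.671, -0.666, -0.231, -0.229]
ft_force: [-0.0, -0.6, -0.5]
grip_width: 29.8
t: 16.85
tool_pos: [641.4, 114.6, 31.4]
orientation: [0.672, -0.665, -0.231, -0.229]
ft_force: [0.5, -0.4, -0.7]
grip_width: 29.9
16.85 [641.35 114.61  31.42] w 29.909529569127088 F [ 0.53 -0.4  -0.67] q [ 0.04  0.6  -0.02 -0.78 -1.07  0.39]
x [ 0.01 -0.79 -0.62] y [-1.   -0.01 -0.  ] z [-0.01  0.62 -0.79] yaw -89.40787696588792 tilt 37.99767648128651
top 0.56 975 [170.7, 149.5] [635.18424514 192.63130846] 0.253269225358963
top 0.53 607 [141.3, 156.5] [613.6089222  240.14057684] 1.670407772064209
side 0.64 1449 [205.5, 208.7] [642.08881064 184.38157453] 0.2873102128505707
```

View pics/a7.png

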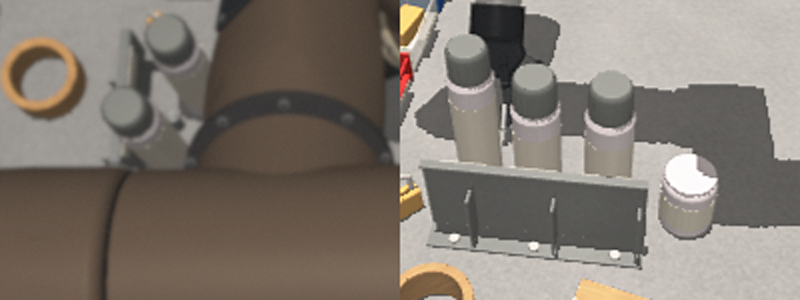

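```bash
python3 -m creep '0.35 -0.004 0.0035 0.0031 0 0 0;0.35 -0.0039 0 0.0031 0 0 0;0.35 -0.0039 0 0.0031 0 0 0;0.35 -0.0039 0 0.0031 0 0 0;0.35 -0.0039 0 0.0031 0 0 0;0.35 -0.0039 0 0.0031 0 0 0;0.35 -0.0039 0 0.0031 0 0 0;0.35 -0.0039 0 0.0031 0 0 0';python3 -m creep '0.35 -0.0032 0 0.0025 0 0 0;0.35 -0.0032 0 0.0025 0 0 0;0.35 -0.0032 0 0.0025 0 0 0;0.35 -0.0032 0 0.0025 0 0 0;0.35 -0.0032 0 0.0025 0 0 0;0.35 -0.0032 0 0.0025 0 0 0;0.35 -0.0032 0 0.0025 0 0 0;0.35 -0.0032 0 0.0025 0 0 0'
```

```text
t: 17.85
tool_pos: [635.4, 154.5, 31.4]
orientation: [0.672, -0.665, -0.231, -0.229]
ft_force: [0.4, -0.5, 0.9]
grip_width: 29.8
t: 18.65
tool_pos: [634.9, 186.8, 31.3]
orientation: [0.672, -0.665, -0.231, -0.229]
ft_force: [-0.7, -3.5, 0.4]
grip_width: 30.0
```

```bash
python3 -m creep '0.35 -0.0012 -0.0003 0.0009 0 0 0;0.35 -0.0012 -0.0003 0.0009 0 0 0;0.35 -0.0012 -0.0003 0.0009 0 0 0;0.35 -0.0012 -0.0003 0.0009 0 0 0;0.35 -0.0012 -0.0003 0.0009 0 0 0;0.35 -0.0012 -0.0003 0.0009 0 0 0;0.35 -0.0012 0 0.0009 0 0 0;0.35 -0.0008 0 0.0006 0 0 0';python3 -m creep '0.35 -0.0004 0 0.0003 0 0 0;0.35 0 0 0 0 0 0;0.35 -0.0004 0 0.0003 0 0 0;0.35 0 0 0 0 0 0;0.35 -0.0004 0 0.0003 0 0 0;0.35 0 0 0 0 0 0;0.35 -0.0004 0 0.0003 0 0 0;0.35 0 0 0 0 0 0'
```

```text
t: 19.45
tool_pos: [636.8, 198.2, 31.6]
orientation: [0.672, -0.665, -0.231, -0.229]
ft_force: [-0.3, -1.6, -0.2]
grip_width: 29.8
t: 20.25
tool_pos: [636.7, 200.1, 31.6]
orientation: [0.672, -0.665, -0.231, -0.229]
ft_force: [0.2, -1.5, -0.7]
grip_width: 30.2
```

```bash
python3 -m creep '0.35 -0.0004 0 0.0003 0 0 0;0.35 0 0 0 0 0 0;0.35 -0.0004 0 0.0003 0 0 0;0.35 0 0 0 0 0 0;0.35 -0.0004 0 0.0003 0 0 0;0.35 0 0 0 0 0 0;0.35 -0.0004 0 0.0003 0 0 0;0.35 0 0 0 0 0 0';python3 -m creep '0.35 -0.0004 0 0.0003 0 0 0;0.35 0 0 0 0 0 0;0.35 -0.0004 0 0.0003 0 0 0;0.35 0 0 0 0 0 0;0.35 0 0 0 0 0 0;0.35 0 0 0 0 0 0;0.35 0 0 0 0 0 0;0.35 0 0 0 0 0 0'
```

```text
t: 21.05
tool_pos: [636.7, 202.1, 31.7]
orientation: [0.672, -0.665, -0.231, -0.229]
ft_force: [-0.3, -2.6, -0.7]
grip_width: 30.1
t: 21.85
tool_pos: [636.7, 202.5, 31.6]
orientation: [0.672, -0.666, -0.231, -0.229]
ft_force: [-0.3, -4.5, -0.4]
grip_width: 30.1
```

```bash
python3 -m creep '0.35 -0.0004 0 0.0003 0 0 0;0.35 0 0 0 0 0 0;0.35 -0.0004 0 0.0003 0 0 0;0.35 0 0 0 0 0 0;0.35 -0.0004 0 0.0003 0 0 0;0.35 0 0 0 0 0 0;0.35 0 0 0 0 0 0;0.35 0 0 0 0 0 0'
```

```text
t: 22.65
tool_pos: [636.8, 202.8, 31.5]
orientation: [0.672, -0.666, -0.231, -0.229]
ft_force: [-0.9, -9.7, 0.6]
grip_width: 29.6
```

Home against the plate: the tool stalled at about 10 N and the same depth as the first can. Now back off and away so the check view is clear.

```bash
python3 -m creep '0.35 0.0016 0 -0.0012 0 0 0;0.35 0.0063 0 -0.0049 0 0 0;0.35 0.011 0 -0.0086 0 0 0;0.35 0.0118 0 -0.0092 0 0 0;0.35 0.0118 0 -0.0092 0 0 0;0.35 0.0118 0 -0.0092 0 0 0;0.35 0.0118 0 -0.0092 0 0 0;0.35 0.0063 0 -0.0049 0 0 0'; python3 -m creep '0.35 0.02 0 -0.0155 0 0 0;0.35 0.03 0 -0.0233 0 0 0;0.35 0.03 0 -0.0233 0 0 0;0.35 0.03 0 -0.0233 0 0 0;0.35 0.03 0 -0.0233 0 0 0;0.35 0.03 0 -0.0233 0 0 0;0.35 0.02 0 -0.0155 0 0 0;0.35 0 0 0 0 0 0'
python3 - <<'E'
from h import *
np.set_printoptions(precision=1,suppress=True)
T=camera("top");S=camera("side")
for n,c in(("top",T),("side",S)):
    for r in cut_out("home_can",c)[:4]: print(n,round(r["conf"],2),r["pixels"].sum(),r["location"],*fitcan(c,r["pixels"],at_z(c,r["location"],150)[:2]))
    for t in("tin","tape_roll","padlock","carton","bearing","screwdriver"):
        for r in place_of(t,c)[:1]: print(t,round(r["conf"],2),at_z(c,r["location"],0))
s=np.hstack([T["pixels"][120:270,80:280],S["pixels"][160:310,170:370]])
cv2.imwrite("pics/a8.png",cv2.resize(s,None,fx=2,fy=2,interpolation=2)[:,:,::-1])
E
```

```text
t: 23.45
tool_pos: [637.7, 110.7, 31.5]
orientation: [0.671, -0.666, -0.231, -0.229]
ft_force: [-0.6, 0.4, 0.3]
grip_width: 30.0
t: 24.25
tool_pos: [639.6, -131.9, 30.2]
orientation: [0.671, -0.667, -0.231, -0.229]
ft_force: [-1.0, 1.3, 0.3]
grip_width: 30.3
top 0.89 1038 [151.6, 183.8] [552.6 234. ] 0.15721338987350464
top 0.68 150 [160.0, 134.0] [646.9 190.7] 7.190833568572998
tin 0.92 [364.7 219.2   0. ]
tape_roll 0.91 [653.2 398.7   0. ]
padlock 0.72 [727.9 253.5   0. ]
carton 0.76 [429.9 406.5   0. ]
side 0.78 1187 [236.1, 214.0] [564.  187.8] 0.6089932322502136
tin 0.91 [371.8 218.2   0. ]
tape_roll 0.89 [646.2 403.9   0. ]
padlock 0.85 [730.5 249.2   0. ]
carton 0.91 [441.1 419.2   0. ]
bearing 0.67 [374.1 221.    0. ]
screwdriver 0.74 [ 410.5 -290.5    0. ]
```

View pics/a8.png

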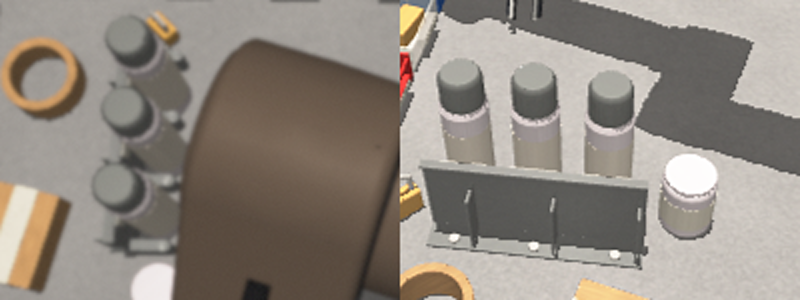

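```bash
python3 -c "
from bench import *
print(hand_in(), get_obs()['ft_force'])"
```

```text
the job is handed in; nothing more can be done
the job is handed in; nothing more can be done
```

I pushed the stray can into the empty place nearest the robot, then pushed the proud can home in the far place. I used slightly open fingers tilted 38°, touching each can at an estimated 25–30 mm above the bench. The job was handed in at about 24 s.

**Final push:** each can stopped firmly at about 10 N, with the tool at nearly the same depth (y = 202.9 and 202.8 mm), which fits both touching the back plate. That is 3–4 mm deeper than my camera-based rack fit predicted, so I trusted the contact force over the fit.

**Last pictures:** all three cans stand upright in their places, with the caps in a straight row in the side view. In the top view, by eye, the stray can's cap was a pixel or two off that line, about 3 mm. I took that as reading error.

**Other things:**
- The tin, tape roll, padlock, carton and screwdriver read within about 15 mm of where they began, which is within the network's scatter.
- The bearing was not confirmed at the end: its final detection landed on the tin. The scanner was not rechecked. The arm was not moved towards either.
- The cylinder fits of the rack cans in the last pictures were poor because of occlusion, so I judged those cans by force and by eye.

The gripper was backed well clear of the cans before handing in.

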